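# Set a plaque blank on the carving bed and key in the start sequence

## Robot

A 7-joint arm with a two-finger parallel gripper is mounted at the origin on the work surface. World frame = base frame: x ahead of the robot, y to its left, z up, the work surface at z = 0. Lengths are in m, angles in rad, forces in N, time in s.
With the tool pointing down it reaches from about 0.4 to 0.85 m from the base axis. Payload 10.4 kg.
Tool frame: the origin (TCP) lies where the fingers leave the gripper's body, on its centre line; the fingertips stand 70 mm ahead of it and the grasp point (between the pads) lies r.grip_depth ahead of it (r.grip_depth is the distance from the TCP to the grasp point, in m); z points along the fingers, y is the direction in which the jaws open and shut (so a half turn about z gives the same grasp; the last joint's range is limited). The gripper opens to 87 mm and grips with 3 to 60 N. Pads are 19 mm wide; open, the fingers measure 117 mm over their backs; the gripper's body (75 mm by 190 mm) begins 51 mm behind the grasp point.
Start: joints at [1.079, 0.332, -0.065, 1.46, 0.022, 1.35, -0.088], TCP at [0.282, -0.558, 0.292] pointing down, gripper open.
Joint ranges: [-2.6, 2.6], [-0.5, 2.12], [-1.47, 1.34], [0.16, 2.42], [-1.27, 4.41], [0.06, 2.06], [-2.6, 2.6]. Speed limits (rad/s): [2.22, 2.22, 2.79, 2.79, 3.14, 3.14, 3.14].

## Interface

Orientations are given as a unit quaternion [x, y, z, w].
In Python, from bench import monitor, viewer, workorder, nets, r gives the robot as it stands.
- The arm moves only by the tool drive_tool, never from a script. Its argument "plan" is a list of rows, each an object of numbers: "rx", "ry", "rz": the turn, a rotation vector about the tool's x, y, z in units of 360 degrees (1.0 is 360 degrees); "x", "y", "z": the shift along the tool's x, y, z in units of 1000 mm (1.0 is 1000 mm); "fingers": the opening, from 0 (shut) to 1 (fully open). In form: [{"rx": .., "ry": .., "rz": .., "x": .., "y": .., "z": .., "fingers": ..}, ...]. A call has 1 to 12 rows; each row is the pose to reach, as a shift and turn from the pose commanded when the call began, along the tool's axes at that moment, turning the shorter way round; what a row does not reach only later rows make up. A row lasts 1/8 s, in which the tool goes at most 62.5 mm and 10.7 degrees, less where a joint would pass 70% of its speed; a pose out of reach is approached as far as the arm can. A call with a number of a shift or a turn outside -1 to 1 is refused whole. A call with a gripper value outside its range is refused whole. The fingers move at their own pace and stop on an object; "squeeze" is the grip in N (left out, the last holds). Time passes only in rows, so rows that repeat a pose let the fingers close. It gives the time, the measured TCP pose, the force and the opening at its end, in the units of the state.
- monitor.read_state(): the state, without advancing time (a new reading comes with each control period).
- viewer.camera(name): name is "scene" or "top" or "wrist"; returns a dict with "color" (480x640x3 uint8, red, green, blue), "depth" (480x640 float32, m along the optical axis (not along the pixel's ray), 0 where there is no reading), "camera_matrix" (3x3 intrinsics, pixels), "xyz" and "rotation" of the camera in the world. Camera axes: x right, y down, z forward; pixel columns grow to the right and rows downward; lengths in m; the calibration is good to about 2 mm. The wrist camera is an equidistant fisheye: a pixel r from the principal point sees the ray r / f radians off the axis. A picture is of the moment at which its call begins.
- workorder.close_job(): hands the job in, once; it reports no verdict.
Trained networks look in the newest picture that a camera, given by its name, has taken for a name from the list of things; names that differ only in an ending like _2 or _b are one class to them, and where a whole thing is asked for, a point or a joint stands for the part that bears it (a point fixed in the world has none). Each returns a list of dicts, best first, with "confidence" (0 to 1); they miss things now and then, are a little off and sometimes report something else, mostly with a low value. They report only what shows in the picture. A call takes as long as a camera call. They do not tell look-alikes from the thing itself.
- nets.find_in(label, camera): "centre" ([x, y, z] in m, in world coordinates, good to about 4 mm: the middle of the surface that is visible of it).
- nets.regions_of(label, camera): "region" (480x640 bool, what is visible of it).
The state is a dict: "time": time; "joint_positions": joint angles; "joint_vel": joint speeds; "joint_torque": joint torques, N m; "ee_pos": TCP position; "eef_rot": TCP orientation; "ft_force": force on the tool from outside, world axes, zero at the start; "torque": the same for the moment, N m; "width": finger opening in m.
Only numpy, scipy, OpenCV 4.12 (cv2) and the standard library are available. Lean on these libraries where they do the work, as an engineer would, in place of code of your own. Each camera call takes 0.05 s, during which the arm holds its last target.

## Task

Draw the wooden plaque blank out from under the hood of the carving bed, towards the robot, until it lies flat and fully home against the black front stop. Then start the machine: press the blue key (clamp), the yellow key (dust extraction) and the green key (start), in that order, one at a time, holding each fully down for about half a second and letting it spring back up before the next. Press firmly but gently on wood and keys, never press the red stop key, and leave the tools and bottles on the bench alone.

Things in the scene. Friction and masses are not known exactly. Their poses are not given: they have to be found in the camera images.
- bed: fixed grey carving bed 350 by 170 mm. Origin: centre of its underside; x runs from front stop to hood. Floor 20 mm up. Black stop bar: inner face at x = -150 mm, top 32 mm up. Rails at the sides, tops 34 mm up, leave a channel 117 mm wide (y). Hood over x = 40 to 170 mm: underside 48 mm, top 85 mm up; round motor cover on it at x = 92 to 148 mm, 115 mm up.
- blank: loose pale wooden board 170 (x) by 110 by 18 mm, 0.2-0.35 kg. Origin: centre of underside. Flat on the bed floor, axes along the bed's; far end under the hood, at least the near 80 mm in the open. Too wide to grasp: press shut fingertips on top near its near edge and pull. 8-15 N of press draws it, less may skid, over 50 N dents it. Home at x = -65 mm in the bed's axes.
- console: fixed key console 270 mm wide (y); its white face, 155 mm long, rises 25 deg away from the robot; grey box behind, 100 mm up. Origin: centre of its underside; front towards -x. Four keys in one row across the middle of the face.
- blue_unit: unit of the blue key, a block 60 mm long (down the slope) by 46 mm wide, 14 mm proud of the white face. Origin: centre of the key's top face while up. Axes as the console's, not tilted: the top's outward normal is (-0.423, 0, 0.906) in them, the key is pressed along (0.423, 0, -0.906). The four units are fixed side by side, 60 mm apart, in random order.
- blue_key (a joint): travel of the blue key in m: 0 up, 0.008 fully down. Sprung: starts to move at 2.4 N and is fully down at 8 N, then stops hard (do not lean on it with over 60 N); springs back when let go.
- yellow_unit: unit of the yellow key, a block 60 mm long (down the slope) by 46 mm wide, 14 mm proud of the white face. Origin: centre of the key's top face while up. Axes as the console's, not tilted: the top's outward normal is (-0.423, 0, 0.906) in them, the key is pressed along (0.423, 0, -0.906). The four units are fixed side by side, 60 mm apart, in random order.
- yellow_key (a joint): travel of the yellow key in m: 0 up, 0.008 fully down. Sprung: starts to move at 2.4 N and is fully down at 8 N, then stops hard (do not lean on it with over 60 N); springs back when let go.
- green_unit: unit of the green key, a block 60 mm long (down the slope) by 46 mm wide, 14 mm proud of the white face. Origin: centre of the key's top face while up. Axes as the console's, not tilted: the top's outward normal is (-0.423, 0, 0.906) in them, the key is pressed along (0.423, 0, -0.906). The four units are fixed side by side, 60 mm apart, in random order.
- green_key (a joint): travel of the green key in m: 0 up, 0.008 fully down. Sprung: starts to move at 2.4 N and is fully down at 8 N, then stops hard (do not lean on it with over 60 N); springs back when let go.
- red_unit: unit of the red key, a block 60 mm long (down the slope) by 46 mm wide, 14 mm proud of the white face. Origin: centre of the key's top face while up. Axes as the console's, not tilted: the top's outward normal is (-0.423, 0, 0.906) in them, the key is pressed along (0.423, 0, -0.906). The four units are fixed side by side, 60 mm apart, in random order.
- red_key (a joint): travel of the red key in m: 0 up, 0.008 fully down. Sprung: starts to move at 2.4 N and is fully down at 8 N, then stops hard (do not lean on it with over 60 N); springs back when let go. This is the stop key.
- gouge_a: bystander, leave alone: carving gouge 220 mm long, 27 mm thick, lying in front of the console; origin under its middle
- gouge_b: bystander, leave alone: carving gouge 220 mm long, 27 mm thick, lying left of the bed; origin under its middle
- mallet: bystander, leave alone: wooden mallet 240 mm long, head 100 by 72 mm, lying left of the bed; origin under its middle
- glue: bystander, leave alone: white glue bottle, 56 mm across, 115 mm tall, right of the console; origin at its base
- offcut: bystander, leave alone: wooden offcut 90 by 70 by 40 mm, in front between bed and console; origin under its middle
- brush: bystander, leave alone: bench brush lying between bed and console, towards the back; origin under its middle
- varnish: bystander, leave alone: amber varnish jar, 72 mm across, 90 mm tall, right of the console; origin at its base
There are look-alikes about, which are no part of the job. Of the things that look like the blank, the larger one is meant.

How it is judged:
By the outcome, as a careful person would: the job done as asked, in the order asked, and still so for the second after the job is handed in, with the robot touching nothing.
It also fails if it takes over 72 s, if anything falls off the work surface, if the arm or the gripper's body presses on something with over 40 N, if the wrist force passes 120 N, or if a joint passes its speed limit or range.

## Working session

There is one attempt and no reset: what is moved stays moved. The work goes in short steps, Python scripts to look and compute and a tool call to move; the robot and the scene stay as the last step left them, time stands still between calls to the robot, and variables do not carry over. Pictures are saved under pics/ and viewed, and the job is handed in when it is done.

Besides the shell and the picture viewer there is one more tool, called after ">>>" as a command line: name --argument value ..., lists and objects as JSON in quotes. drive_tool: Moves the arm, as the interface text tells. Its arguments: {"type":"object","properties":{"plan":{"type":"array","items":{"type":"object","properties":{"rx":{"type":"number","minimum":-1,"maximum":1},"ry":{"type":"number","minimum":-1,"maximum":1},"rz":{"type":"number","minimum":-1,"maximum":1},"x":{"type":"number","minimum":-1,"maximum":1},"y":{"type":"number","minimum":-1,"maximum":1},"z":{"type":"number","minimum":-1,"maximum":1},"fingers":{"type":"number"}}}},"squeeze":{"type":"number"}},"required":["plan"]}

```bash
ls; mkdir -p pics; cat > h.py <<'E'
import numpy as np, cv2
from bench import monitor, viewer, workorder, nets, r
from scipy.spatial.transform import Rotation as R
def save(name,img): cv2.imwrite('pics/'+name,img[:,:,::-1])
def world(c,mask=None):
    K=np.array(c['camera_matrix']);d=c['depth'];v,u=np.mgrid[:480,:640]
    P=np.stack([(u-K[0,2])/K[0,0]*d,(v-K[1,2])/K[1,1]*d,d],-1)
    Rm=np.array(c['rotation']); 
    if Rm.shape!=(3,3): Rm=R.from_quat(Rm).as_matrix()
    W=P@Rm.T+np.array(c['xyz']); W[d==0]=np.nan
    return W
def st():
    s=monitor.read_state()
    for k in ['time','joint_positions','ee_pos','eef_rot','ft_force','width']: print(k,np.round(s[k],4))
    return s
E
python3 - <<'E'
from h import *
s=st(); print(r.grip_depth)
for n in ['scene','top']:
    c=viewer.camera(n); save(n+'1.png',c['color']); print(n,c['xyz'],np.round(c['rotation'],3).tolist())
    for l in ['bed','blank','console','blue_unit','yellow_unit','green_unit','red_unit','gouge_a','mallet','glue','offcut','brush','varnish']:
        print(l,[(np.round(f['centre'],3).tolist(),round(f['confidence'],2)) for f in nets.find_in(l,n)])
E
```

```text
pics
time 0.0
joint_positions [ 1.0794  0.3328 -0.0647  1.461   0.0216  1.3499 -0.0885]
ee_pos [ 0.2823 -0.5573  0.2915]
eef_rot [ 9.727e-01  2.323e-01 -2.000e-04 -7.000e-04]
ft_force [0.2278 0.27   0.3495]
width 0.087
0.051
scene [1.08058178 0.78044563 1.02730837] [0.279, 0.881, -0.363, -0.117]
bed [([0.678, 0.206, 0.034], 0.67)]
blank [([0.593, 0.185, 0.039], 0.95), ([0.31, 0.195, 0.015], 0.93)]
console [([0.67, -0.106, 0.085], 0.8), ([0.593, 0.18, 0.036], 0.56), ([0.689, 0.432, 0.02], 0.19), ([0.556, -0.427, 0.058], 0.16)]
blue_unit [([0.606, -0.132, 0.09], 0.95)]
yellow_unit [([0.614, -0.074, 0.086], 0.6)]
green_unit [([0.593, -0.19, 0.09], 0.81)]
red_unit [([0.587, -0.252, 0.088], 0.79)]
gouge_a [([0.688, 0.43, 0.021], 0.79), ([0.363, -0.202, 0.019], 0.61)]
mallet [([0.5, 0.458, 0.059], 0.9)]
glue [([0.554, -0.428, 0.058], 0.63)]
offcut [([0.605, -0.132, 0.089], 0.74), ([0.394, -0.002, 0.041], 0.7), ([0.594, 0.183, 0.037], 0.3)]
brush [([0.754, 0.022, 0.018], 0.84)]
varnish [([0.395, -0.001, 0.04], 0.74), ([0.709, -0.387, 0.062], 0.61)]
top [0.37973047 0.00609577 1.37796471] [-0.704, 0.708, -0.047, 0.031]
bed [([0.598, -0.141, 0.089], 0.69), ([0.627, 0.177, 0.035], 0.67)]
blank [([0.601, 0.178, 0.042], 0.9), ([0.303, 0.188, 0.013], 0.74)]
console [([0.645, -0.172, 0.094], 0.87)]
blue_unit [([0.597, -0.138, 0.09], 0.69), ([0.578, -0.256, 0.089], 0.51)]
yellow_unit [([0.609, -0.076, 0.086], 0.78), ([0.352, -0.204, 0.017], 0.44)]
green_unit [([0.59, -0.2, 0.09], 0.94)]
red_unit [([0.581, -0.259, 0.085], 0.96), ([0.59, -0.198, 0.088], 0.44)]
gouge_a [([0.674, 0.425, 0.023], 0.68), ([0.384, -0.007, 0.046], 0.47)]
mallet [([0.479, 0.437, 0.055], 0.91)]
glue [([0.537, -0.439, 0.079], 0.92)]
offcut [([0.597, -0.138, 0.089], 0.73), ([0.386, -0.009, 0.045], 0.62), ([0.745, 0.014, 0.016], 0.36)]
brush [([0.746, 0.016, 0.015], 0.78)]
varnish [([0.688, -0.398, 0.091], 0.85)]
```

View pics/scene1.png

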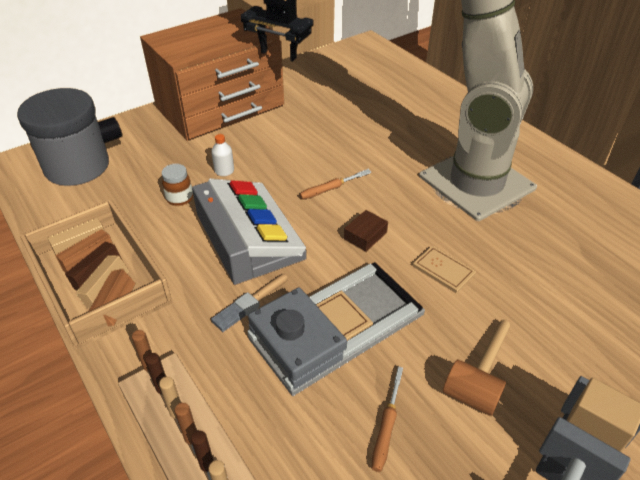

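View pics/top1.png

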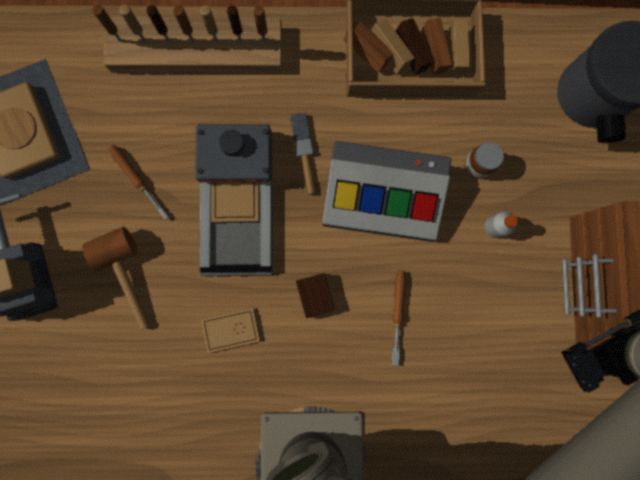

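Candidates for the blank: the board in the bed (top 235,203; scene 343,315) and a loose panel on the bench (top 231,331; scene 443,268). The one in the bed fits, because it is under the hood and should be the larger. I'll check that with a crop and depth geometry.

```bash
python3 - <<'E'
from h import *
out=[]
for n,(x0,x1,y0,y1) in dict(top=(180,470,110,370),scene=(180,480,170,400)).items():
    c=viewer.camera(n); W=world(c); np.savez(n+'.npz',W=W,col=c['color'],K=c['camera_matrix'],p=c['xyz'],q=c['rotation'])
    save(n+'crop1.png',cv2.resize(c['color'][y0:y1,x0:x1],(800,600*1) if 0 else None,fx=2.3,fy=2.3,interpolation=cv2.INTER_CUBIC))
    print(n,c['camera_matrix'][0][0])
    # table level
    m=np.isfinite(W[...,2])&(abs(W[...,2])<.012)&(W[...,0]>.3)&(W[...,0]<.85)&(abs(W[...,1])<.5)
    print('table z',np.median(W[m][:,2]))
    for i,rg in enumerate(nets.regions_of('blank',n)):
        mk=rg['region']; p=W[mk]; p=p[np.isfinite(p[:,2])]; z=np.median(p[:,2]); p=p[abs(p[:,2]-z)<.008]
        b=cv2.minAreaRect((p[:,:2]*1000).astype(np.float32)); print(' blank',rg['confidence'],z,b)
    for k in ['blue','yellow','green','red']:
        rg=nets.regions_of(k+'_unit',n)
        for g in rg[:1]:
            p=W[g['region']]; p=p[np.isfinite(p[:,2])]; b=cv2.minAreaRect((p[:,:2]*1000).astype(np.float32)); print(k,round(g['confidence'],2),len(p),np.median(p,0),b)
E
```

```text
top 577.9814812065022
table z 0.0006528029709110816
 blank 0.97 0.013743256497866563 ((304.5849304199219, 190.62030029296875), (79.78048706054688, 126.44135284423828), 12.423105239868164)
 blank 0.62 0.03857390567608843 ((603.2484741210938, 179.62371826171875), (93.81534576416016, 111.39009094238281), 0.07220041751861572)
 blank 0.62 0.08813007045779564 ((584.5836791992188, -259.4768981933594), (57.277244567871094, 62.09722137451172), 83.01258087158203)
blue 0.75 692 [ 0.60129191 -0.13739977  0.08773107] ((601.9904174804688, -137.91622924804688), (55.29841232299805, 62.78802490234375), 81.20700073242188)
yellow 0.96 702 [ 0.61070486 -0.07875714  0.08782676] ((611.6862182617188, -79.40792846679688), (56.57053756713867, 64.31563568115234), 80.12422943115234)
green 0.67 2219 [0.47622832 0.43919226 0.05815423] ((418.487060546875, 429.95361328125), (232.4016571044922, 100.68547821044922), 24.256120681762695)
red 0.78 630 [ 0.58440215 -0.25464284  0.08876796] ((585.240234375, -256.76654052734375), (51.24885559082031, 63.89919662475586), 84.8149642944336)
scene 585.4115766309144
table z -0.
[... 467 characters left out ...]
1875, -6.956233978271484), (95.46491241455078, 73.22965240478516), 14.960296630859375)
blue 0.94 392 [ 0.60866906 -0.13132967  0.08835508] ((603.9813232421875, -136.61663818359375), (67.66432189941406, 61.90828323364258), 82.64846801757812)
yellow 0.55 468 [ 0.61503615 -0.07135159  0.08730549] ((608.7310180664062, -80.99089050292969), (62.64077377319336, 71.1925277709961), 80.57328033447266)
green 0.93 333 [ 0.59689009 -0.18846018  0.08787029] ((594.52490234375, -194.90451049804688), (48.72922134399414, 62.12028503417969), 80.82427978515625)
red 0.81 349 [ 0.58906573 -0.2500526   0.08800655] ((582.0054931640625, -252.74317932128906), (67.03887939453125, 74.67361450195312), 86.75335693359375)
```

View pics/topcrop1.png

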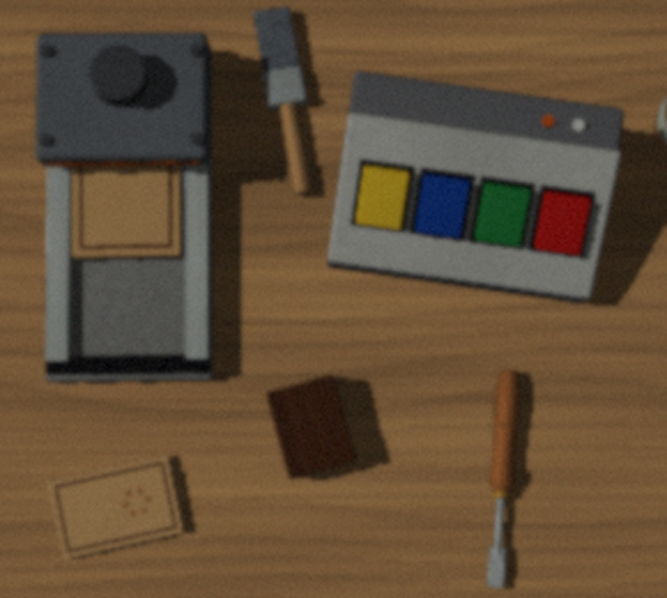

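```bash
python3 - <<'E'
from h import *
for n in ['top','scene']:
    d=np.load(n+'.npz'); W=d['W'];col=d['col'].astype(int);v=col.sum(2)
    sel=np.isfinite(W[...,2])&(W[...,0]>.42)&(W[...,0]<.85)&(W[...,1]>.06)&(W[...,1]<.30)
    p=W[sel&(W[...,2]>.012)&(W[...,2]<.06)]; b=cv2.minAreaRect((p[:,:2]*1000).astype(np.float32)); print(n,'low',b)
    p=W[sel&(W[...,2]>.06)]; b=cv2.minAreaRect((p[:,:2]*1000).astype(np.float32)); print(n,'hood',b)
    # profile along x in channel
    for y in (.15,.18,.21):
        print('y',y)
        for x in np.arange(.44,.64,.006):
            q=sel&(abs(W[...,0]-x)<.003)&(abs(W[...,1]-y)<.012)
            if q.any(): print('  %.3f z%.3f'%(x,np.median(W[q][:,2])),np.round(col[q].mean(0)).astype(int),end='')
        print()
E
```

```text
top low ((605.2295532226562, 177.4912109375), (347.4122314453125, 168.125), 0.4610254466533661)
top hood ((710.8091430664062, 179.48501586914062), (134.0989227294922, 170.79299926757812), 0.3063024580478668)
y 0.15
  0.440 z0.030 [26 26 26]  0.446 z0.034 [13 13 13]  0.452 z0.032 [17 17 17]  0.458 z0.027 [57 57 54]  0.464 z0.021 [79 79 76]  0.470 z0.020 [80 80 77]  0.476 z0.022 [80 80 77]  0.482 z0.019 [81 80 78]  0.488 z0.020 [80 80 77]  0.494 z0.021 [81 81 77]  0.500 z0.021 [81 81 77]  0.506 z0.021 [79 80 76]  0.512 z0.020 [79 79 75]  0.518 z0.021 [79 79 76]  0.524 z0.020 [80 80 77]  0.530 z0.021 [81 81 78]  0.536 z0.020 [81 81 78]  0.542 z0.020 [81 82 78]  0.548 z0.020 [81 81 77]  0.554 z0.021 [73 68 61]  0.560 z0.037 [105  83  54]  0.566 z0.038 [102  76  48]  0.572 z0.040 [119  92  59]  0.578 z0.039 [126  98  64]  0.584 z0.040 [126  98  63]  0.590 z0.038 [126  99  63]  0.596 z0.039 [127  99  64]  0.602 z0.039 [126  98  62]  0.608 z0.039 [126  98  63]  0.614 z0.039 [126  98  63]  0.620 z0.038 [126  98  63]  0.626 z0.038 [126  98  63]  0.632 z0.039 [125  97  62]  0.638 z0.038 [123  
[... 4007 characters left out ...]
  0.482 z0.019 [140 138 130]  0.488 z0.020 [139 137 130]  0.494 z0.020 [140 138 131]  0.500 z0.020 [141 138 131]  0.506 z0.020 [138 136 129]  0.512 z0.019 [144 141 134]  0.518 z0.020 [143 141 133]  0.524 z0.020 [143 141 133]  0.530 z0.019 [143 140 133]  0.536 z0.019 [142 140 132]  0.542 z0.019 [144 141 133]  0.548 z0.020 [158 143 124]  0.560 z0.037 [199 161 110]  0.566 z0.037 [154 117  78]  0.572 z0.037 [196 157 106]  0.578 z0.038 [197 158 107]  0.584 z0.038 [198 159 107]  0.590 z0.038 [200 160 108]  0.596 z0.037 [203 163 110]  0.602 z0.036 [200 160 108]  0.608 z0.038 [201 162 109]  0.614 z0.038 [199 160 108]  0.620 z0.037 [200 161 109]  0.626 z0.037 [189 154 107]  0.632 z0.044 [199 161 110]
```

```bash
cat >> h.py <<'E'
def tgt(pos,Rw,s=None):
    """shift (m) and turn (rev) in tool axes from current pose"""
    s=s or monitor.read_state(); R0=R.from_quat(s['eef_rot'])
    print('shift',np.round(R0.inv().apply(np.array(pos)-s['ee_pos']),4),'turn',np.round((R0.inv()*Rw).as_rotvec()/2/np.pi,4))
DOWN=R.from_matrix(np.array([[1,0,0],[0,-1,0],[0,0,-1.]]))
E
python3 -c "
from h import *
tgt([.572,.178,.17],R.from_euler('z',.4,degrees=True)*DOWN)
tgt([.572,.178,.29],R.from_euler('z',.4,degrees=True)*DOWN)"
```

```text
shift [ 0.5907 -0.5254  0.1223] turn [ 0.     -0.      0.0735]
shift [ 0.5907 -0.5254  0.0023] turn [ 0.     -0.      0.0735]
```

>>> drive_tool --plan '[{"x": 0.591,"y": -0.525,"z": 0.002,"rz": 0.0735,"fingers": 0},{"x": 0.591,"y": -0.525,"z": 0.002,"rz": 0.0735,"fingers": 0},{"x": 0.591,"y": -0.525,"z": 0.002,"rz": 0.0735,"fingers": 0},{"x": 0.591,"y": -0.525,"z": 0.002,"rz": 0.0735,"fingers": 0},{"x": 0.591,"y": -0.525,"z": 0.002,"rz": 0.0735,"fingers": 0},{"x": 0.591,"y": -0.525,"z": 0.002,"rz": 0.0735,"fingers": 0},{"x": 0.591,"y": -0.525,"z": 0.002,"rz": 0.0735,"fingers": 0},{"x": 0.591,"y": -0.525,"z": 0.002,"rz": 0.0735,"fingers": 0},{"x": 0.591,"y": -0.525,"z": 0.002,"rz": 0.0735,"fingers": 0},{"x": 0.591,"y": -0.525,"z": 0.002,"rz": 0.0735,"fingers": 0},{"x": 0.591,"y": -0.525,"z": 0.002,"rz": 0.0735,"fingers": 0},{"x": 0.591,"y": -0.525,"z": 0.002,"rz": 0.0735,"fingers": 0}]' --squeeze 20

```text
validation failed for argument at $.pl...
```

```bash
python3 -c "
from h import *
st()
tgt([.572,.178,.13],R.from_euler('z',.4,degrees=True)*DOWN)"
```

```text
time 2.0
joint_positions [ 1.0794  0.3322 -0.0647  1.4601  0.0216  1.3499 -0.0885]
ee_pos [ 0.2824 -0.5576  0.2923]
eef_rot [0.9727 0.2323 0.     0.    ]
ft_force [ 1.474   0.0658 -0.1367]
width 0.0872
shift [ 0.5907 -0.5254  0.1623] turn [ 0.     -0.      0.0735]
```

>>> drive_tool --plan '[{"x": 0.591,"y": -0.525,"z": 0.002,"rx": 0.0,"ry": 0.0,"rz": 0.0735,"fingers": 0.0},{"x": 0.591,"y": -0.525,"z": 0.002,"rx": 0.0,"ry": 0.0,"rz": 0.0735,"fingers": 0.0}]'

```text
time: 2.25
ee_pos: [0.3281, -0.4415, 0.2918]
eef_rot: [0.999, 0.046, 0.0, -0.0]
ft_force: [0.9, 0.5, 0.9]
width: 0.0742
```

```bash
python3 -c "
from h import *
tgt([.572,.178,.29],R.from_euler('z',.4,degrees=True)*DOWN)"
```

```text
shift [ 0.2997 -0.5945  0.0019] turn [-0.     -0.      0.0135]
```

>>> drive_tool --plan '[{"x": 0.3,"y": -0.594,"z": 0.0,"rx": 0.0,"ry": 0.0,"rz": 0.0135,"fingers": 0.0},{"x": 0.3,"y": -0.594,"z": 0.0,"rx": 0.0,"ry": 0.0,"rz": 0.0135,"fingers": 0.0},{"x": 0.3,"y": -0.594,"z": 0.0,"rx": 0.0,"ry": 0.0,"rz": 0.0135,"fingers": 0.0},{"x": 0.3,"y": -0.594,"z": 0.0,"rx": 0.0,"ry": 0.0,"rz": 0.0135,"fingers": 0.0},{"x": 0.3,"y": -0.594,"z": 0.0,"rx": 0.0,"ry": 0.0,"rz": 0.0135,"fingers": 0.0},{"x": 0.3,"y": -0.594,"z": 0.0,"rx": 0.0,"ry": 0.0,"rz": 0.0135,"fingers": 0.0},{"x": 0.3,"y": -0.594,"z": 0.0,"rx": 0.0,"ry": 0.0,"rz": 0.0135,"fingers": 0.0},{"x": 0.3,"y": -0.594,"z": 0.0,"rx": 0.0,"ry": 0.0,"rz": 0.0135,"fingers": 0.0},{"x": 0.3,"y": -0.594,"z": 0.0,"rx": 0.0,"ry": 0.0,"rz": 0.0135,"fingers": 0.0},{"x": 0.3,"y": -0.594,"z": 0.0,"rx": 0.0,"ry": 0.0,"rz": 0.0135,"fingers": 0.0},{"x": 0.3,"y": -0.594,"z": 0.0,"rx": 0.0,"ry": 0.0,"rz": 0.0135,"fingers": 0.0},{"x": 0.3,"y": -0.594,"z": 0.0,"rx": 0.0,"ry": 0.0,"rz": 0.0135,"fingers": 0.0}]' --squeeze 20

```text
time: 3.75
ee_pos: [0.5674, 0.1816, 0.2915]
eef_rot: [1.0, 0.01, -0.0, -0.001]
ft_force: [0.1, -0.0, -0.8]
width: 0.0005
```

```bash
python3 -c "
from h import *
st()
tgt([.572,.178,.13],R.from_euler('z',.4,degrees=True)*DOWN)"
```

```text
time 3.75
joint_positions [ 0.1318  0.336  -0.6469  1.5158  0.2024  1.3581 -2.0826]
ee_pos [0.5674 0.1816 0.2915]
eef_rot [ 1.0e+00  9.5e-03 -4.0e-04 -1.0e-03]
ft_force [ 0.0978 -0.0435 -0.7577]
width 0.0005
shift [0.0047 0.004  0.1615] turn [-0.0003  0.0001  0.0019]
```

>>> drive_tool --plan '[{"x": 0.005,"y": 0.004,"z": 0.08,"rx": 0.0,"ry": 0.0,"rz": 0.002,"fingers": 0.0},{"x": 0.005,"y": 0.004,"z": 0.13,"rx": 0.0,"ry": 0.0,"rz": 0.002,"fingers": 0.0},{"x": 0.005,"y": 0.004,"z": 0.165,"rx": 0.0,"ry": 0.0,"rz": 0.002,"fingers": 0.0},{"x": 0.005,"y": 0.004,"z": 0.175,"rx": 0.0,"ry": 0.0,"rz": 0.002,"fingers": 0.0},{"x": 0.005,"y": 0.004,"z": 0.175,"rx": 0.0,"ry": 0.0,"rz": 0.002,"fingers": 0.0},{"x": 0.005,"y": 0.004,"z": 0.175,"rx": 0.0,"ry": 0.0,"rz": 0.002,"fingers": 0.0}]'

```text
time: 4.5
ee_pos: [0.5739, 0.1742, 0.1192]
eef_rot: [1.0, 0.001, 0.002, -0.0]
ft_force: [0.8, 1.9, 1.1]
width: 0.0007
```

>>> drive_tool --plan '[{"x": 0.0,"y": 0.0,"z": 0.004,"rx": 0.0,"ry": 0.0,"rz": 0.0,"fingers": 0.0},{"x": 0.0,"y": 0.0,"z": 0.006,"rx": 0.0,"ry": 0.0,"rz": 0.0,"fingers": 0.0},{"x": 0.0,"y": 0.0,"z": 0.007,"rx": 0.0,"ry": 0.0,"rz": 0.0,"fingers": 0.0}]'

```text
time: 4.88
ee_pos: [0.5728, 0.1739, 0.11]
eef_rot: [1.0, 0.001, 0.0, 0.0]
ft_force: [0.6, -0.7, -0.1]
width: 0.0005
```

>>> drive_tool --plan '[{"x": 0.0,"y": 0.0,"z": 0.002,"rx": 0.0,"ry": 0.0,"rz": 0.0,"fingers": 0.0},{"x": 0.0,"y": 0.0,"z": 0.002,"rx": 0.0,"ry": 0.0,"rz": 0.0,"fingers": 0.0}]'

```text
time: 5.12
ee_pos: [0.5729, 0.174, 0.1082]
eef_rot: [1.0, 0.001, 0.0, 0.0]
ft_force: [-2.6, 0.2, 3.2]
width: 0.0001
```

>>> drive_tool --plan '[{"x": 0.0,"y": 0.0,"z": 0.001,"rx": 0.0,"ry": 0.0,"rz": 0.0,"fingers": 0.0},{"x": 0.0,"y": 0.0,"z": 0.001,"rx": 0.0,"ry": 0.0,"rz": 0.0,"fingers": 0.0}]'

```text
time: 5.38
ee_pos: [0.5729, 0.174, 0.1082]
eef_rot: [1.0, 0.001, 0.0, 0.0]
ft_force: [-5.6, -2.4, 14.4]
width: 0.0005
```

>>> drive_tool --plan '[{"x": -0.004,"y": 0.0,"z": 0.0,"rx": 0.0,"ry": 0.0,"rz": 0.0,"fingers": 0.0},{"x": -0.01,"y": 0.0,"z": 0.0,"rx": 0.0,"ry": 0.0,"rz": 0.0,"fingers": 0.0},{"x": -0.018,"y": 0.0,"z": 0.0,"rx": 0.0,"ry": 0.0,"rz": 0.0,"fingers": 0.0},{"x": -0.026,"y": 0.0,"z": 0.0,"rx": 0.0,"ry": 0.0,"rz": 0.0,"fingers": 0.0},{"x": -0.03,"y": 0.0,"z": 0.0,"rx": 0.0,"ry": 0.0,"rz": 0.0,"fingers": 0.0}]'

```text
time: 6.0
ee_pos: [0.544, 0.1742, 0.1082]
eef_rot: [1.0, 0.001, 0.002, -0.0]
ft_force: [3.3, -0.1, 5.8]
width: 0.0006
```

```bash
cat > look.py <<'E'
from h import *
import sys
st(); t=sys.argv[1]
for n in ['top','scene']:
    c=viewer.camera(n); W=world(c); x0,x1,y0,y1=dict(top=(180,300,110,290),scene=(230,440,230,400))[n]
    save(t+n+'.png',cv2.resize(c['color'][y0:y1,x0:x1],None,fx=3.2,fy=3.2,interpolation=cv2.INTER_CUBIC))
    for y in (.135,.15,.165,.195,.21,.225):
        q=(abs(W[...,1]-y)<.006)&(W[...,2]>.034)&(W[...,2]<.045)&(W[...,0]<.7)&(W[...,0]>.452)
        sat=c['color'][...,0].astype(int)-c['color'][...,2]
        q&=sat>25
        x=np.sort(W[q][:,0]); print(n,y,len(x),np.round(x[:3],4),np.round(x[-2:],3))
E
python3 look.py a
```

```text
time 6.0
joint_positions [ 0.1086  0.4597 -0.6055  1.7744  0.3061  0.9984 -2.1847]
ee_pos [0.544  0.1742 0.1082]
eef_rot [ 1.0e+00  6.0e-04  1.9e-03 -5.0e-04]
ft_force [ 3.2583 -0.0839  5.8139]
width 0.0006
top 0.135 134 [0.5721 0.5731 0.5731] [0.649 0.65 ]
top 0.15 109 [0.5917 0.5918 0.592 ] [0.649 0.649]
top 0.165 65 [0.6109 0.6129 0.6179] [0.649 0.649]
top 0.195 0 [] []
top 0.21 0 [] []
top 0.225 0 [] []
scene 0.135 161 [0.5426 0.5433 0.5442] [0.629 0.629]
scene 0.15 158 [0.5424 0.5447 0.5452] [0.627 0.629]
scene 0.165 148 [0.5508 0.554  0.5553] [0.627 0.629]
scene 0.195 185 [0.5345 0.535  0.5354] [0.628 0.628]
scene 0.21 186 [0.5403 0.5405 0.5409] [0.629 0.63 ]
scene 0.225 202 [0.5343 0.5343 0.5357] [0.629 0.629]
```

View pics/ascene.png

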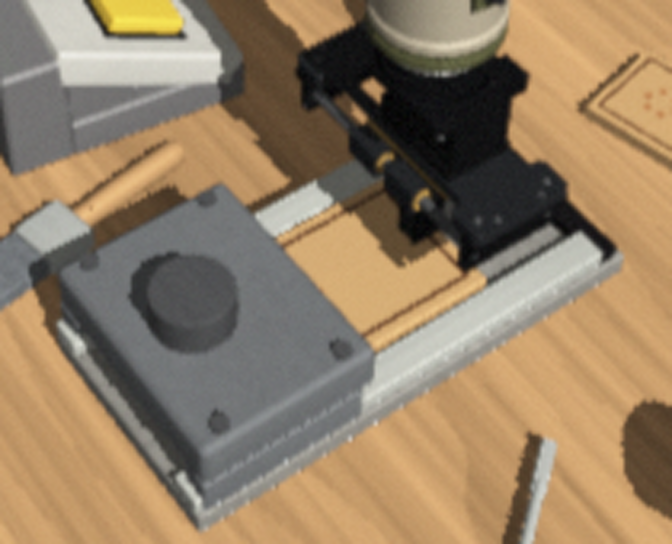

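The blank has come about 20 mm of the 29 mm the tool moved. It skidded as the press dropped to 6 N. I'll re-place the fingertips further in and press firmer.

>>> drive_tool --plan '[{"x": 0.0,"y": 0.0,"z": -0.006,"rx": 0.0,"ry": 0.0,"rz": 0.0,"fingers": 0.0},{"x": 0.02,"y": -0.004,"z": -0.006,"rx": 0.0,"ry": 0.0,"rz": 0.0,"fingers": 0.0},{"x": 0.02,"y": -0.004,"z": -0.003,"rx": 0.0,"ry": 0.0,"rz": 0.0,"fingers": 0.0},{"x": 0.02,"y": -0.004,"z": -0.001,"rx": 0.0,"ry": 0.0,"rz": 0.0,"fingers": 0.0},{"x": 0.02,"y": -0.004,"z": 0.0005,"rx": 0.0,"ry": 0.0,"rz": 0.0,"fingers": 0.0},{"x": 0.02,"y": -0.004,"z": 0.0005,"rx": 0.0,"ry": 0.0,"rz": 0.0,"fingers": 0.0}]'

```text
time: 6.85
ee_pos: [0.5623, 0.1779, 0.1081]
eef_rot: [1.0, 0.001, 0.0, 0.0]
ft_force: [-7.2, -3.2, 20.1]
width: 0.0003
```

>>> drive_tool --plan '[{"x": -0.004,"y": 0.0,"z": 0.0,"rx": 0.0,"ry": 0.0,"rz": 0.0,"fingers": 0.0},{"x": -0.01,"y": 0.0,"z": 0.0,"rx": 0.0,"ry": 0.0,"rz": 0.0,"fingers": 0.0}]'

```text
time: 7.1
ee_pos: [0.5542, 0.1781, 0.1082]
eef_rot: [1.0, 0.001, 0.002, -0.001]
ft_force: [5.1, -0.1, 9.6]
width: 0.0004
```

>>> drive_tool --plan '[{"x": -0.008,"y": 0.0,"z": 0.0002,"rx": 0.0,"ry": 0.0,"rz": 0.0,"fingers": 0.0},{"x": -0.016,"y": 0.0,"z": 0.0004,"rx": 0.0,"ry": 0.0,"rz": 0.0,"fingers": 0.0}]'

```text
time: 7.35
ee_pos: [0.5385, 0.1783, 0.1082]
eef_rot: [1.0, 0.001, 0.003, -0.001]
ft_force: [5.1, 0.2, 11.5]
width: 0.0006
```

```bash
python3 look.py b
```

```text
time 7.35
joint_positions [ 0.1042  0.4515 -0.6097  1.7866  0.3047  0.9922 -2.1953]
ee_pos [0.5385 0.1783 0.1082]
eef_rot [ 1.e+00  6.e-04  3.e-03 -7.e-04]
ft_force [ 5.0801  0.2406 11.5163]
width 0.0006
top 0.135 155 [0.5613 0.5634 0.566 ] [0.649 0.649]
top 0.15 136 [0.5689 0.5708 0.5844] [0.649 0.65 ]
top 0.165 103 [0.5994 0.5994 0.6011] [0.649 0.65 ]
top 0.195 13 [0.6366 0.6416 0.6418] [0.649 0.65 ]
top 0.21 0 [] []
top 0.225 0 [] []
scene 0.135 181 [0.5309 0.5337 0.5351] [0.629 0.63 ]
scene 0.15 183 [0.5363 0.5366 0.5377] [0.628 0.629]
scene 0.165 167 [0.5434 0.5435 0.5463] [0.629 0.629]
scene 0.195 213 [0.5247 0.5267 0.528 ] [0.629 0.629]
scene 0.21 209 [0.5263 0.5279 0.5282] [0.627 0.628]
scene 0.225 224 [0.5105 0.5115 0.5125] [0.628 0.629]
```

>>> drive_tool --plan '[{"x": -0.008,"y": 0.0,"z": 0.0001,"rx": 0.0,"ry": 0.0,"rz": 0.0,"fingers": 0.0},{"x": -0.016,"y": 0.0,"z": 0.0002,"rx": 0.0,"ry": 0.0,"rz": 0.0,"fingers": 0.0},{"x": -0.024,"y": 0.0,"z": 0.0003,"rx": 0.0,"ry": 0.0,"rz": 0.0,"fingers": 0.0}]'

```text
time: 7.82
ee_pos: [0.5149, 0.1784, 0.1082]
eef_rot: [1.0, 0.001, 0.003, -0.001]
ft_force: [6.2, -0.0, 13.7]
width: 0.0007
```

>>> drive_tool --plan '[{"x": -0.008,"y": 0.0,"z": 0.0001,"rx": 0.0,"ry": 0.0,"rz": 0.0,"fingers": 0.0},{"x": -0.014,"y": 0.0,"z": 0.0002,"rx": 0.0,"ry": 0.0,"rz": 0.0,"fingers": 0.0},{"x": -0.018,"y": 0.0,"z": 0.0003,"rx": 0.0,"ry": 0.0,"rz": 0.0,"fingers": 0.0}]'

```text
time: 8.2
ee_pos: [0.4972, 0.1785, 0.1081]
eef_rot: [1.0, 0.001, 0.004, -0.001]
ft_force: [7.4, -0.3, 16.0]
width: 0.0004
```

```bash
python3 look.py c
```

```text
time 8.2
joint_positions [ 0.1193  0.377  -0.6361  1.8878  0.2735  0.9555 -2.2108]
ee_pos [0.4972 0.1785 0.1081]
eef_rot [ 1.0e+00  6.0e-04  3.9e-03 -9.0e-04]
ft_force [ 7.4343 -0.2777 15.9957]
width 0.0004
top 0.135 213 [0.5028 0.505  0.5051] [0.637 0.637]
top 0.15 200 [0.5215 0.5218 0.5234] [0.637 0.638]
top 0.165 195 [0.5466 0.5474 0.5495] [0.637 0.638]
top 0.195 107 [0.5827 0.5853 0.5855] [0.638 0.638]
top 0.21 65 [0.6022 0.6037 0.6061] [0.638 0.638]
top 0.225 30 [0.6203 0.6225 0.6229] [0.637 0.637]
scene 0.135 250 [0.4896 0.4905 0.4906] [0.629 0.629]
scene 0.15 257 [0.4938 0.4942 0.4944] [0.627 0.628]
scene 0.165 236 [0.5014 0.5024 0.5039] [0.628 0.631]
scene 0.195 291 [0.4804 0.4821 0.4824] [0.627 0.628]
scene 0.21 290 [0.4821 0.4847 0.4851] [0.627 0.629]
scene 0.225 304 [0.4686 0.4703 0.4713] [0.628 0.63 ]
```

>>> drive_tool --plan '[{"x": -0.004,"y": 0.0,"z": 0.0,"rx": 0.0,"ry": 0.0,"rz": 0.0,"fingers": 0.0},{"x": -0.007,"y": 0.0,"z": 0.0,"rx": 0.0,"ry": 0.0,"rz": 0.0,"fingers": 0.0},{"x": -0.009,"y": 0.0,"z": 0.0,"rx": 0.0,"ry": 0.0,"rz": 0.0,"fingers": 0.0}]'

```text
time: 8.68
ee_pos: [0.4884, 0.1785, 0.1081]
eef_rot: [1.0, 0.001, 0.004, -0.001]
ft_force: [6.3, 0.5, 15.2]
width: 0.0005
```

>>> drive_tool --plan '[{"x": -0.002,"y": 0.0,"z": 0.0,"rx": 0.0,"ry": 0.0,"rz": 0.0,"fingers": 0.0},{"x": -0.003,"y": 0.0,"z": 0.0,"rx": 0.0,"ry": 0.0,"rz": 0.0,"fingers": 0.0}]'

```text
time: 8.93
ee_pos: [0.4857, 0.1785, 0.1081]
eef_rot: [1.0, 0.001, 0.004, -0.001]
ft_force: [8.2, 0.2, 13.4]
width: 0.0005
```

>>> drive_tool --plan '[{"x": -0.001,"y": 0.0,"z": 0.0,"rx": 0.0,"ry": 0.0,"rz": 0.0,"fingers": 0.0},{"x": -0.002,"y": 0.0,"z": 0.0,"rx": 0.0,"ry": 0.0,"rz": 0.0,"fingers": 0.0}]'

```text
time: 9.18
ee_pos: [0.4838, 0.1785, 0.1081]
eef_rot: [1.0, 0.001, 0.004, -0.001]
ft_force: [7.8, 0.7, 13.3]
width: 0.0006
```

```bash
python3 look.py d
```

```text
time 9.175
joint_positions [ 0.124   0.352  -0.6453  1.9199  0.2613  0.9442 -2.2147]
ee_pos [0.4838 0.1785 0.1081]
eef_rot [ 1.0e+00  5.0e-04  4.2e-03 -1.1e-03]
ft_force [ 7.8083  0.6961 13.3094]
width 0.0006
top 0.135 224 [0.4839 0.486  0.489 ] [0.625 0.625]
top 0.15 213 [0.5001 0.5024 0.505 ] [0.625 0.625]
top 0.165 201 [0.5334 0.5335 0.5335] [0.626 0.626]
top 0.195 119 [0.5655 0.5681 0.5685] [0.625 0.626]
top 0.21 78 [0.585  0.5875 0.5875] [0.626 0.626]
top 0.225 46 [0.6013 0.6031 0.6038] [0.625 0.626]
scene 0.135 283 [0.4734 0.4741 0.4763] [0.629 0.629]
scene 0.15 270 [0.4781 0.4788 0.4789] [0.628 0.628]
scene 0.165 259 [0.4864 0.4867 0.49  ] [0.628 0.629]
scene 0.195 322 [0.4673 0.4677 0.4683] [0.628 0.628]
scene 0.21 303 [0.4685 0.4698 0.4699] [0.627 0.628]
scene 0.225 310 [0.459  0.4618 0.463 ] [0.627 0.628]
```

>>> drive_tool --plan '[{"x": -0.001,"y": 0.0,"z": 0.0004,"rx": 0.0,"ry": 0.0,"rz": 0.0,"fingers": 0.0},{"x": -0.003,"y": 0.0,"z": 0.0006,"rx": 0.0,"ry": 0.0,"rz": 0.0,"fingers": 0.0},{"x": -0.005,"y": 0.0,"z": 0.0006,"rx": 0.0,"ry": 0.0,"rz": 0.0,"fingers": 0.0},{"x": -0.006,"y": 0.0,"z": 0.0006,"rx": 0.0,"ry": 0.0,"rz": 0.0,"fingers": 0.0}]'

```text
time: 9.78
ee_pos: [0.4785, 0.1787, 0.1081]
eef_rot: [1.0, 0.0, 0.005, -0.001]
ft_force: [9.6, 0.7, 17.1]
width: 0.0004
```

```bash
python3 look.py e|grep -v scene
```

```text
time 9.775
joint_positions [ 0.1257  0.3414 -0.6491  1.9332  0.2567  0.9381 -2.2168]
ee_pos [0.4785 0.1787 0.1081]
eef_rot [ 1.0e+00  4.0e-04  5.1e-03 -1.4e-03]
ft_force [ 9.5587  0.7286 17.106 ]
width 0.0004
top 0.135 230 [0.4767 0.4793 0.4841] [0.625 0.626]
top 0.15 225 [0.4932 0.496  0.4979] [0.626 0.626]
top 0.165 204 [0.5282 0.5282 0.5286] [0.626 0.626]
top 0.195 128 [0.5569 0.5589 0.5613] [0.625 0.626]
top 0.21 87 [0.5751 0.5784 0.5809] [0.626 0.626]
top 0.225 66 [0.5923 0.5944 0.5945] [0.626 0.626]
```

The far edge stayed at x = 0.6255 m while I pulled another 5 mm, so the blank is against the stop. I'll lift off and look, then go to the console.

>>> drive_tool --plan '[{"x": 0.0,"y": 0.0,"z": -0.01,"rx": 0.0,"ry": 0.0,"rz": 0.0,"fingers": 0.0},{"x": 0.0,"y": 0.0,"z": -0.06,"rx": 0.0,"ry": 0.0,"rz": 0.0,"fingers": 0.0},{"x": 0.02,"y": 0.06,"z": -0.12,"rx": 0.0,"ry": 0.0,"rz": 0.0,"fingers": 0.0},{"x": 0.04,"y": 0.12,"z": -0.14,"rx": 0.0,"ry": 0.0,"rz": 0.0,"fingers": 0.0},{"x": 0.05,"y": 0.18,"z": -0.14,"rx": 0.0,"ry": 0.0,"rz": 0.0,"fingers": 0.0},{"x": 0.06,"y": 0.24,"z": -0.14,"rx": 0.0,"ry": 0.0,"rz": 0.0,"fingers": 0.0}]'

```text
time: 10.62
ee_pos: [0.5308, -0.0428, 0.2447]
eef_rot: [1.0, 0.001, 0.0, 0.0]
ft_force: [0.4, 0.7, 0.2]
width: 0.0006
```

```bash
python3 look.py f; python3 - <<'E'
from h import *
Rk=R.from_euler('z',-8.5,degrees=True)*R.from_euler('y',-25,degrees=True)*DOWN
n=-Rk.as_matrix()[:,2]; print(n)
for k,p in dict(blue=(.602,-.1375,.088),yellow=(.611,-.079,.088),green=(.593,-.196,.088)).items():
    print(k, np.array(p)+n*.07); tgt(np.array(p)+n*.11,Rk)
E
```

```text
time 10.625
joint_positions [ 0.4724  0.2044 -0.5345  1.7465  0.1106  1.2204 -1.6598]
ee_pos [ 0.5308 -0.0428  0.2447]
eef_rot [1.e+00 1.e-03 1.e-04 1.e-04]
ft_force [0.4396 0.6668 0.1748]
width 0.0006
top 0.135 342 [0.4563 0.4585 0.4585] [0.625 0.626]
top 0.15 361 [0.4566 0.4566 0.4585] [0.625 0.625]
top 0.165 339 [0.4564 0.4565 0.4566] [0.625 0.625]
top 0.195 348 [0.4565 0.4565 0.4566] [0.625 0.626]
top 0.21 350 [0.4563 0.4565 0.4567] [0.626 0.626]
top 0.225 356 [0.4567 0.4567 0.4568] [0.625 0.626]
scene 0.135 296 [0.4586 0.4612 0.4616] [0.627 0.628]
scene 0.15 313 [0.4554 0.4582 0.4597] [0.628 0.628]
scene 0.165 312 [0.4581 0.4587 0.4592] [0.628 0.629]
scene 0.195 341 [0.4548 0.459  0.459 ] [0.627 0.628]
scene 0.21 336 [0.4549 0.4569 0.4608] [0.627 0.628]
scene 0.225 360 [0.4587 0.4588 0.4589] [0.628 0.628]
[-0.41797617  0.06246696  0.90630779]
blue [ 0.57274167 -0.13312731  0.15144155]
shift [0.0261 0.0812 0.0561] turn [-0.0044  0.0696  0.0219]
yellow [ 0.58174167 -0.07462731  0.15144155]
shift [0.0345 0.0227 0.0559] turn [-0.0044  0.0696  0.0219]
green [ 0.56374167 -0.19162731  0.15144155]
shift [0.0176 0.1398 0.0562] turn [-0.0044  0.0696  0.0219]
```

View pics/fscene.png

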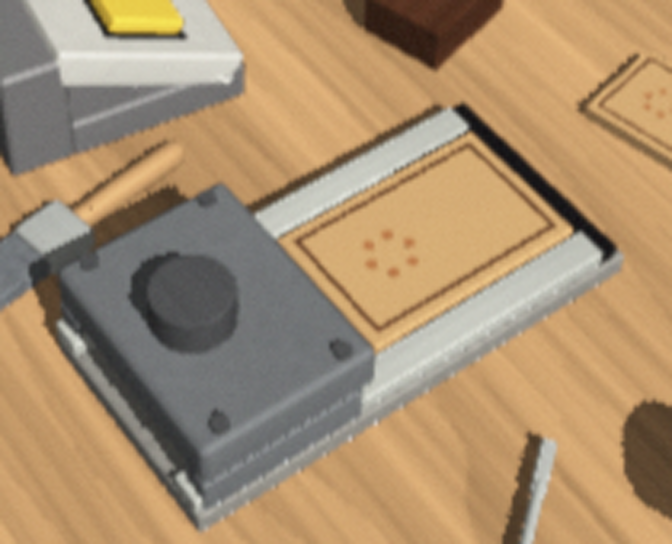

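The blank lies flat with its whole near edge on the black bar (crop: near edge (470,135)–(573,235), bar directly beyond). Key order in the pictures is yellow, blue, green, red. Next I'll hover over blue.

>>> drive_tool --plan '[{"x": 0.026,"y": 0.081,"z": 0.02,"rx": -0.0044,"ry": 0.0696,"rz": 0.0219,"fingers": 0.0},{"x": 0.026,"y": 0.081,"z": 0.03,"rx": -0.0044,"ry": 0.0696,"rz": 0.0219,"fingers": 0.0},{"x": 0.026,"y": 0.081,"z": 0.04,"rx": -0.0044,"ry": 0.0696,"rz": 0.0219,"fingers": 0.0},{"x": 0.026,"y": 0.081,"z": 0.056,"rx": -0.0044,"ry": 0.0696,"rz": 0.0219,"fingers": 0.0},{"x": 0.026,"y": 0.081,"z": 0.056,"rx": -0.0044,"ry": 0.0696,"rz": 0.0219,"fingers": 0.0}]'

```text
time: 11.35
ee_pos: [0.5567, -0.1213, 0.1866]
eef_rot: [0.974, -0.067, 0.215, 0.013]
ft_force: [0.2, -0.1, -0.1]
width: 0.0007
```

```bash
python3 - <<'E'
from h import *
st()
Rk=R.from_euler('z',-8.5,degrees=True)*R.from_euler('y',-25,degrees=True)*DOWN
n=-Rk.as_matrix()[:,2]
p=(.602,-.1375,.088)
tgt(np.array(p)+n*.07,Rk)
c=viewer.camera('scene'); save('g.png',cv2.resize(c['color'][150:300,170:350],None,fx=3.5,fy=3.5))
c=viewer.camera('wrist'); save('gw.png',c['color'])
E
```

```text
time 11.35
joint_positions [ 0.5974  0.1099 -0.4796  2.0338  0.0911  0.578  -1.6417]
ee_pos [ 0.5567 -0.1213  0.1866]
eef_rot [ 0.9743 -0.0668  0.2147  0.0131]
ft_force [ 0.1876 -0.1272 -0.0878]
width 0.0007
shift [0.0011 0.0096 0.0392] turn [-0.0013  0.0004  0.0015]
```

View pics/g.png

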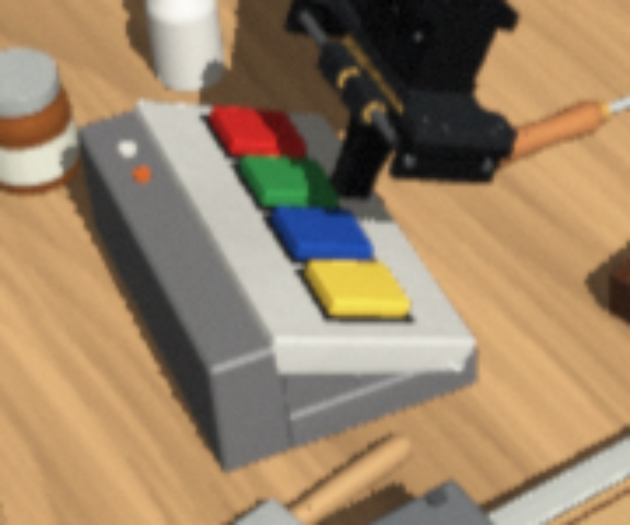

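View pics/gw.png

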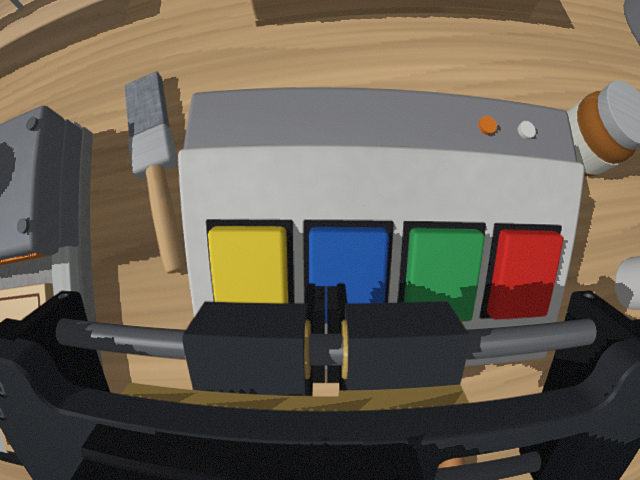

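>>> drive_tool --plan '[{"x": 0.0,"y": 0.0,"z": 0.0,"rx": 0.0,"ry": 0.0,"rz": 0.0,"fingers": 0.0},{"x": 0.0,"y": 0.0,"z": 0.01,"rx": 0.0,"ry": 0.0,"rz": 0.0,"fingers": 0.0},{"x": 0.0,"y": 0.0,"z": 0.01,"rx": 0.0,"ry": 0.0,"rz": 0.0,"fingers": 0.0}]'

```text
time: 11.82
ee_pos: [0.5616, -0.1226, 0.1782]
eef_rot: [0.974, -0.067, 0.216, 0.013]
ft_force: [1.2, -0.4, 0.5]
width: 0.0006
```

```bash
cat > k.py <<'E'
from h import *
import sys
st()
Rk=R.from_euler('z',-8.5,degrees=True)*R.from_euler('y',-25,degrees=True)*DOWN
n=-Rk.as_matrix()[:,2]
p=dict(blue=(.602,-.1375,.088),yellow=(.611,-.079,.088),green=(.593,-.196,.088))[sys.argv[1]]
tgt(np.array(p)+n*.07,Rk)
c=viewer.camera('wrist'); save(sys.argv[2]+'.png',c['color'][150:400,150:600])
E
python3 k.py blue h1
```

```text
time 11.825
joint_positions [ 0.5903  0.132  -0.4754  2.0323  0.1131  0.5574 -1.66  ]
ee_pos [ 0.5616 -0.1226  0.1782]
eef_rot [ 0.9739 -0.0675  0.2161  0.0133]
ft_force [ 1.2116 -0.3731  0.5164]
width 0.0006
shift [0.     0.009  0.0295] turn [-0.0012 -0.      0.0013]
```

View pics/h1.png

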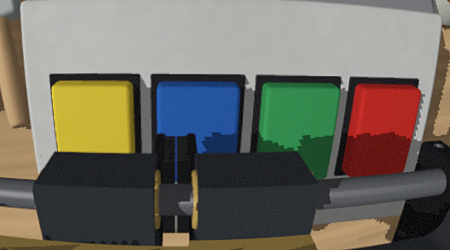

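>>> drive_tool --plan '[{"x": 0.0,"y": 0.009,"z": 0.01,"rx": -0.0012,"ry": 0.0,"rz": 0.0013,"fingers": 0.0},{"x": 0.0,"y": 0.009,"z": 0.019,"rx": -0.0012,"ry": 0.0,"rz": 0.0013,"fingers": 0.0},{"x": 0.0,"y": 0.009,"z": 0.022,"rx": -0.0012,"ry": 0.0,"rz": 0.0013,"fingers": 0.0},{"x": 0.0,"y": 0.009,"z": 0.022,"rx": -0.0012,"ry": 0.0,"rz": 0.0013,"fingers": 0.0}]'

```text
time: 12.38
ee_pos: [0.5696, -0.1326, 0.1587]
eef_rot: [0.974, -0.072, 0.216, 0.016]
ft_force: [1.0, -0.5, 0.6]
width: 0.0012
```

```bash
python3 k.py blue h2
```

```text
time 12.375
joint_positions [ 0.5788  0.1811 -0.4564  2.0265  0.1623  0.5192 -1.6956]
ee_pos [ 0.5696 -0.1326  0.1587]
eef_rot [ 0.9735 -0.0722  0.2163  0.0161]
ft_force [ 0.9765 -0.5238  0.6407]
width 0.0012
shift [-0.0002  0.      0.0079] turn [ 0.     -0.0002  0.    ]
```

View pics/h2.png

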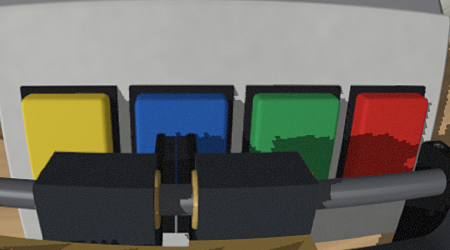

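>>> drive_tool --plan '[{"x": 0.0,"y": 0.0,"z": 0.006,"rx": 0.0,"ry": 0.0,"rz": 0.0,"fingers": 0.0},{"x": 0.0,"y": 0.0,"z": 0.01,"rx": 0.0,"ry": 0.0,"rz": 0.0,"fingers": 0.0},{"x": 0.0,"y": 0.0,"z": 0.013,"rx": 0.0,"ry": 0.0,"rz": 0.0,"fingers": 0.0}]'

```text
time: 12.8
ee_pos: [0.5755, -0.1337, 0.1476]
eef_rot: [0.973, -0.072, 0.217, 0.016]
ft_force: [-3.0, 0.9, 6.8]
width: 0.0005
```

>>> drive_tool --plan '[{"x": 0.0,"y": 0.0,"z": 0.002,"rx": 0.0,"ry": 0.0,"rz": 0.0,"fingers": 0.0}]'

```text
time: 12.92
ee_pos: [0.5763, -0.1338, 0.1459]
eef_rot: [0.973, -0.072, 0.217, 0.016]
ft_force: [-15.5, 2.8, 22.4]
width: 0.0003
```

>>> drive_tool --plan '[{"x": 0.0,"y": 0.0,"z": 0.0015,"rx": 0.0,"ry": 0.0,"rz": 0.0,"fingers": 0.0}]'

```text
time: 13.05
ee_pos: [0.5766, -0.1339, 0.1457]
eef_rot: [0.973, -0.072, 0.217, 0.017]
ft_force: [-31.5, 6.5, 42.4]
width: 0.0005
```

>>> drive_tool --plan '[{"x": 0.0,"y": 0.0,"z": -0.002,"rx": 0.0,"ry": 0.0,"rz": 0.0,"fingers": 0.0},{"x": 0.0,"y": 0.0,"z": -0.002,"rx": 0.0,"ry": 0.0,"rz": 0.0,"fingers": 0.0},{"x": 0.0,"y": 0.0,"z": -0.002,"rx": 0.0,"ry": 0.0,"rz": 0.0,"fingers": 0.0}]'

```text
time: 13.42
ee_pos: [0.576, -0.1338, 0.1464]
eef_rot: [0.973, -0.072, 0.217, 0.016]
ft_force: [-4.2, 0.6, 6.6]
width: 0.0005
```

```bash
python3 -c "
from h import *
st()
c=viewer.camera('scene'); save('p1.png',cv2.resize(c['color'][150:300,170:350],None,fx=3.5,fy=3.5))"
```

```text
time 13.425
joint_positions [ 0.5636  0.2122 -0.4449  2.022   0.194   0.4949 -1.7219]
ee_pos [ 0.576  -0.1338  0.1464]
eef_rot [ 0.9734 -0.0722  0.2169  0.0165]
ft_force [-4.2039  0.6417  6.6456]
width 0.0005
```

>>> drive_tool --plan '[{"x": 0.0,"y": 0.0,"z": 0.0012,"rx": 0.0,"ry": 0.0,"rz": 0.0,"fingers": 0.0},{"x": 0.0,"y": 0.0,"z": 0.0012,"rx": 0.0,"ry": 0.0,"rz": 0.0,"fingers": 0.0},{"x": 0.0,"y": 0.0,"z": 0.0012,"rx": 0.0,"ry": 0.0,"rz": 0.0,"fingers": 0.0}]'

```text
time: 13.85
ee_pos: [0.5763, -0.1338, 0.146]
eef_rot: [0.973, -0.072, 0.217, 0.017]
ft_force: [-15.1, 3.0, 19.6]
width: 0.0004
```

>>> drive_tool --plan '[{"x": 0.0,"y": 0.0,"z": 0.0,"rx": 0.0,"ry": 0.0,"rz": 0.0,"fingers": 0.0},{"x": 0.0,"y": 0.0,"z": 0.0,"rx": 0.0,"ry": 0.0,"rz": 0.0,"fingers": 0.0}]'

```text
time: 14.1
ee_pos: [0.5763, -0.1338, 0.146]
eef_rot: [0.973, -0.072, 0.217, 0.017]
ft_force: [-14.9, 3.3, 18.9]
width: 0.0007
```

>>> drive_tool --plan '[{"x": 0.0,"y": 0.0,"z": -0.015,"rx": 0.0,"ry": 0.0,"rz": 0.0,"fingers": 0.0},{"x": 0.0,"y": 0.0,"z": -0.03,"rx": 0.0,"ry": 0.0,"rz": 0.0,"fingers": 0.0},{"x": 0.0,"y": 0.0,"z": -0.03,"rx": 0.0,"ry": 0.0,"rz": 0.0,"fingers": 0.0}]'

```text
time: 14.48
ee_pos: [0.5638, -0.1322, 0.1732]
eef_rot: [0.973, -0.072, 0.217, 0.017]
ft_force: [-0.7, 0.2, 1.3]
width: -0.0
```

```bash
python3 k.py yellow h3
```

```text
time 14.475
joint_positions [ 0.5957  0.1467 -0.4683  2.0292  0.1315  0.5445 -1.6703]
ee_pos [ 0.5638 -0.1322  0.1732]
eef_rot [ 0.9733 -0.0724  0.2174  0.0167]
ft_force [-0.65    0.2408  1.2643]
width -0.0
shift [-0.0009 -0.0596  0.0236] turn [ 0.0002 -0.0005  0.    ]
```

View pics/h3.png

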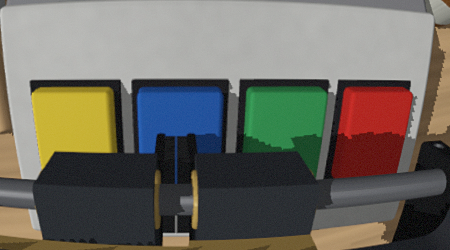

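Blue was held down at about 25 N, then released. Next is yellow, 60 mm to tool −y.

>>> drive_tool --plan '[{"x": 0.0,"y": -0.02,"z": 0.0,"rx": 0.0,"ry": 0.0,"rz": 0.0,"fingers": 0.0},{"x": -0.001,"y": -0.045,"z": 0.0,"rx": 0.0,"ry": 0.0,"rz": 0.0,"fingers": 0.0},{"x": -0.001,"y": -0.0595,"z": 0.0,"rx": 0.0,"ry": 0.0,"rz": 0.0,"fingers": 0.0},{"x": -0.001,"y": -0.0595,"z": 0.008,"rx": 0.0,"ry": 0.0,"rz": 0.0,"fingers": 0.0},{"x": -0.001,"y": -0.0595,"z": 0.016,"rx": 0.0,"ry": 0.0,"rz": 0.0,"fingers": 0.0},{"x": -0.001,"y": -0.0595,"z": 0.016,"rx": 0.0,"ry": 0.0,"rz": 0.0,"fingers": 0.0}]'

```text
time: 15.28
ee_pos: [0.5779, -0.0749, 0.1558]
eef_rot: [0.974, -0.073, 0.216, 0.016]
ft_force: [0.0, 0.8, 0.7]
width: 0.0004
```

```bash
python3 k.py yellow h4
```

```text
time 15.275
joint_positions [ 0.4691  0.1825 -0.4738  2.0335  0.2764  0.5268 -1.91  ]
ee_pos [ 0.5779 -0.0749  0.1558]
eef_rot [ 0.9736 -0.0729  0.2156  0.0163]
ft_force [0.0293 0.8275 0.6797]
width 0.0004
shift [ 0.0016 -0.0009  0.0055] turn [ 0.0001  0.0001 -0.0001]
```

View pics/h4.png

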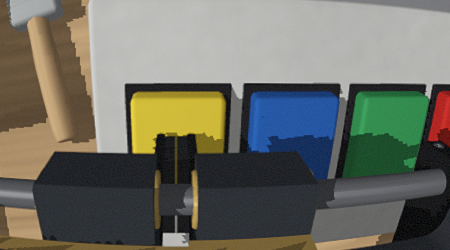

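>>> drive_tool --plan '[{"x": 0.0,"y": 0.0,"z": 0.006,"rx": 0.0,"ry": 0.0,"rz": 0.0,"fingers": 0.0},{"x": 0.0,"y": 0.0,"z": 0.011,"rx": 0.0,"ry": 0.0,"rz": 0.0,"fingers": 0.0},{"x": 0.0,"y": 0.0,"z": 0.0115,"rx": 0.0,"ry": 0.0,"rz": 0.0,"fingers": 0.0}]'

```text
time: 15.7
ee_pos: [0.5834, -0.0752, 0.1468]
eef_rot: [0.973, -0.073, 0.217, 0.017]
ft_force: [-3.3, -2.2, 5.2]
width: 0.0004
```

>>> drive_tool --plan '[{"x": 0.0,"y": 0.0,"z": 0.0008,"rx": 0.0,"ry": 0.0,"rz": 0.0,"fingers": 0.0}]'

```text
time: 15.82
ee_pos: [0.5837, -0.0753, 0.1463]
eef_rot: [0.973, -0.073, 0.217, 0.017]
ft_force: [-3.7, -0.1, 5.4]
width: 0.0008
```

>>> drive_tool --plan '[{"x": 0.0,"y": 0.0,"z": 0.0012,"rx": 0.0,"ry": 0.0,"rz": 0.0,"fingers": 0.0},{"x": 0.0,"y": 0.0,"z": 0.0012,"rx": 0.0,"ry": 0.0,"rz": 0.0,"fingers": 0.0}]'

```text
time: 16.08
ee_pos: [0.584, -0.0753, 0.1457]
eef_rot: [0.973, -0.072, 0.217, 0.017]
ft_force: [-10.1, -0.9, 12.8]
width: 0.0005
```

>>> drive_tool --plan '[{"x": 0.0,"y": 0.0,"z": 0.0004,"rx": 0.0,"ry": 0.0,"rz": 0.0,"fingers": 0.0},{"x": 0.0,"y": 0.0,"z": 0.0004,"rx": 0.0,"ry": 0.0,"rz": 0.0,"fingers": 0.0},{"x": 0.0,"y": 0.0,"z": 0.0004,"rx": 0.0,"ry": 0.0,"rz": 0.0,"fingers": 0.0},{"x": 0.0,"y": 0.0,"z": 0.0004,"rx": 0.0,"ry": 0.0,"rz": 0.0,"fingers": 0.0}]'

```text
time: 16.58
ee_pos: [0.5841, -0.0753, 0.1456]
eef_rot: [0.973, -0.072, 0.217, 0.017]
ft_force: [-15.2, 0.2, 18.9]
width: 0.0006
```

>>> drive_tool --plan '[{"x": 0.0,"y": 0.0,"z": -0.015,"rx": 0.0,"ry": 0.0,"rz": 0.0,"fingers": 0.0},{"x": 0.0,"y": 0.0,"z": -0.032,"rx": 0.0,"ry": 0.0,"rz": 0.0,"fingers": 0.0},{"x": 0.0,"y": 0.0,"z": -0.032,"rx": 0.0,"ry": 0.0,"rz": 0.0,"fingers": 0.0}]'

```text
time: 16.95
ee_pos: [0.571, -0.0729, 0.1745]
eef_rot: [0.973, -0.072, 0.218, 0.017]
ft_force: [0.7, -0.0, 0.4]
width: 0.0006
```

```bash
python3 k.py green h5
```

```text
time 16.95
joint_positions [ 0.4885  0.1384 -0.4913  2.0364  0.2327  0.5571 -1.8747]
ee_pos [ 0.571  -0.0729  0.1745]
eef_rot [ 0.9732 -0.0723  0.2175  0.0166]
ft_force [ 0.6765 -0.0391  0.4071]
width 0.0006
shift [-0.0005  0.1185  0.0254] turn [ 0.0001 -0.0006  0.    ]
```

Yellow is done. Next I'll move 118 mm over to green.

>>> drive_tool --plan '[{"x": 0.0,"y": 0.03,"z": 0.0,"rx": 0.0,"ry": 0.0,"rz": 0.0,"fingers": 0.0},{"x": 0.0,"y": 0.07,"z": 0.0,"rx": 0.0,"ry": 0.0,"rz": 0.0,"fingers": 0.0},{"x": 0.0,"y": 0.1,"z": 0.0,"rx": 0.0,"ry": 0.0,"rz": 0.0,"fingers": 0.0},{"x": 0.0,"y": 0.1185,"z": 0.0,"rx": 0.0,"ry": 0.0,"rz": 0.0,"fingers": 0.0},{"x": 0.0,"y": 0.1185,"z": 0.01,"rx": 0.0,"ry": 0.0,"rz": 0.0,"fingers": 0.0},{"x": 0.0,"y": 0.1185,"z": 0.017,"rx": 0.0,"ry": 0.0,"rz": 0.0,"fingers": 0.0},{"x": 0.0,"y": 0.1185,"z": 0.017,"rx": 0.0,"ry": 0.0,"rz": 0.0,"fingers": 0.0}]'

```text
time: 17.88
ee_pos: [0.5604, -0.1897, 0.157]
eef_rot: [0.974, -0.071, 0.216, 0.016]
ft_force: [-1.0, 0.9, -0.2]
width: 0.0006
```

```bash
python3 k.py green h6
```

```text
time 17.875
joint_positions [ 0.6852  0.201  -0.4418  2.007   0.0666  0.5195 -1.4978]
ee_pos [ 0.5604 -0.1897  0.157 ]
eef_rot [ 0.9737 -0.0715  0.2158  0.0157]
ft_force [-0.9713  0.8728 -0.1962]
width 0.0006
shift [0.0009 0.0015 0.0065] turn [-0.0002  0.      0.0002]
```

View pics/h6.png

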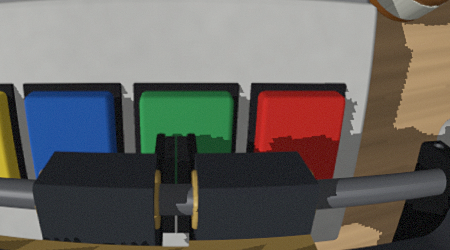

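>>> drive_tool --plan '[{"x": 0.0,"y": 0.003,"z": 0.003,"rx": 0.0,"ry": 0.0,"rz": 0.0,"fingers": 0.0},{"x": 0.0,"y": 0.003,"z": 0.009,"rx": 0.0,"ry": 0.0,"rz": 0.0,"fingers": 0.0},{"x": 0.0,"y": 0.003,"z": 0.0125,"rx": 0.0,"ry": 0.0,"rz": 0.0,"fingers": 0.0},{"x": 0.0,"y": 0.003,"z": 0.0128,"rx": 0.0,"ry": 0.0,"rz": 0.0,"fingers": 0.0}]'

```text
time: 18.42
ee_pos: [0.5656, -0.1952, 0.1468]
eef_rot: [0.973, -0.072, 0.217, 0.017]
ft_force: [-3.8, 0.1, 6.7]
width: 0.0007
```

>>> drive_tool --plan '[{"x": 0.0,"y": 0.0,"z": 0.001,"rx": 0.0,"ry": 0.0,"rz": 0.0,"fingers": 0.0}]'

```text
time: 18.55
ee_pos: [0.5659, -0.1953, 0.1461]
eef_rot: [0.973, -0.072, 0.217, 0.017]
ft_force: [-3.3, 0.6, 6.9]
width: 0.0006
```

>>> drive_tool --plan '[{"x": 0.0,"y": 0.0,"z": 0.0012,"rx": 0.0,"ry": 0.0,"rz": 0.0,"fingers": 0.0},{"x": 0.0,"y": 0.0,"z": 0.0012,"rx": 0.0,"ry": 0.0,"rz": 0.0,"fingers": 0.0}]'

```text
time: 18.8
ee_pos: [0.5662, -0.1953, 0.1456]
eef_rot: [0.973, -0.072, 0.217, 0.017]
ft_force: [-12.0, 3.2, 16.8]
width: 0.0005
```

>>> drive_tool --plan '[{"x": 0.0,"y": 0.0,"z": 0.0002,"rx": 0.0,"ry": 0.0,"rz": 0.0,"fingers": 0.0}]'

```text
time: 18.92
ee_pos: [0.5663, -0.1953, 0.1455]
eef_rot: [0.973, -0.072, 0.217, 0.017]
ft_force: [-14.8, 4.0, 20.6]
width: 0.0004
```

>>> drive_tool --plan '[{"x": 0.0,"y": 0.0,"z": 0.0,"rx": 0.0,"ry": 0.0,"rz": 0.0,"fingers": 0.0},{"x": 0.0,"y": 0.0,"z": 0.0,"rx": 0.0,"ry": 0.0,"rz": 0.0,"fingers": 0.0},{"x": 0.0,"y": 0.0,"z": 0.0,"rx": 0.0,"ry": 0.0,"rz": 0.0,"fingers": 0.0}]'

```text
time: 19.3
ee_pos: [0.5662, -0.1953, 0.1456]
eef_rot: [0.973, -0.072, 0.217, 0.017]
ft_force: [-13.6, 2.1, 18.2]
width: 0.0004
```

>>> drive_tool --plan '[{"x": 0.0,"y": 0.0,"z": -0.015,"rx": 0.0,"ry": 0.0,"rz": 0.0,"fingers": 0.0},{"x": 0.0,"y": 0.0,"z": -0.05,"rx": 0.0,"ry": 0.0,"rz": 0.0,"fingers": 0.0},{"x": 0.0,"y": 0.0,"z": -0.1,"rx": 0.0,"ry": 0.0,"rz": 0.0,"fingers": 0.0},{"x": 0.0,"y": 0.0,"z": -0.12,"rx": 0.0,"ry": 0.0,"rz": 0.0,"fingers": 0.0},{"x": 0.0,"y": 0.0,"z": -0.12,"rx": 0.0,"ry": 0.0,"rz": 0.0,"fingers": 0.0}]'

```text
time: 19.92
ee_pos: [0.5161, -0.1878, 0.2546]
eef_rot: [0.973, -0.072, 0.218, 0.017]
ft_force: [0.1, -0.3, -0.7]
width: 0.0003
```

```bash
python3 look.py z; python3 -c "
from h import *
c=viewer.camera('scene'); save('end.png',c['color'])"
```

```text
time 19.925
joint_positions [ 0.7797 -0.0222 -0.4711  2.0044 -0.1137  0.7242 -1.3442]
ee_pos [ 0.5161 -0.1878  0.2546]
eef_rot [ 0.9732 -0.0724  0.2178  0.0172]
ft_force [ 0.0978 -0.2511 -0.6981]
width 0.0003
top 0.135 347 [0.4565 0.4586 0.4586] [0.625 0.625]
top 0.15 357 [0.4584 0.4585 0.4586] [0.625 0.626]
top 0.165 345 [0.4567 0.4585 0.4585] [0.625 0.626]
top 0.195 355 [0.4564 0.4565 0.4566] [0.625 0.626]
top 0.21 365 [0.4565 0.4566 0.4567] [0.626 0.626]
top 0.225 353 [0.4566 0.4566 0.4569] [0.626 0.626]
scene 0.135 303 [0.4608 0.4615 0.4625] [0.629 0.63 ]
scene 0.15 317 [0.4575 0.4595 0.4598] [0.627 0.628]
scene 0.165 318 [0.4593 0.4596 0.4599] [0.629 0.629]
scene 0.195 343 [0.4567 0.46   0.4605] [0.627 0.627]
scene 0.21 342 [0.4554 0.4566 0.4593] [0.628 0.629]
scene 0.225 362 [0.4587 0.4591 0.4592] [0.627 0.628]
```

View pics/end.png

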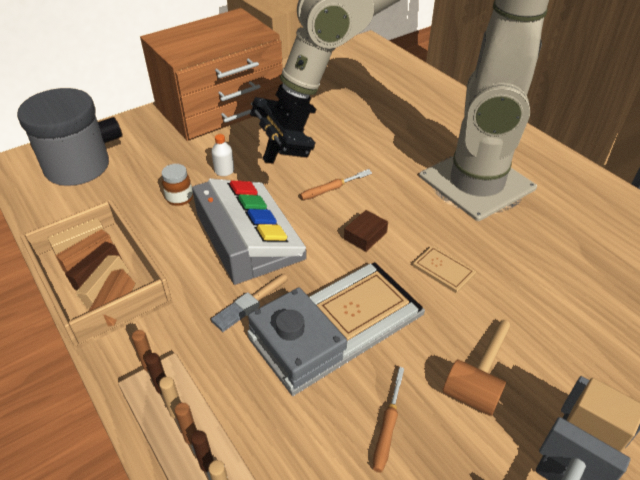

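The end picture shows the blank on the stop (365,305), all four keys up (230–270, 185–232), the bystanders where they were, and the arm clear. I'm handing the job in.

```bash
python3 -c "
from h import *
print(workorder.close_job())"
```

```text
the job is handed in; nothing more can be done
None
```

The blank is home against the black stop, and I pressed blue, yellow and green in that order. The job was handed in at about 20 s, with no verdict reported.

**Blank:** I drew it out with shut fingertips pressing at 6–20 N. It skidded a little on the first pull, so I re-placed the fingers once. At the end its near edge lies straight along the stop at x ≈ 0.457 m. Its far edge, at 0.6255 m, did not move during another 5 mm of pull.

**Keys:**

| Key | Held down at | Time fully down | Note |
|---|---|---|---|
| Blue | about 25 N | about 0.6 s | Brief overshoot to about 53 N beforehand, under the 60 N limit. I eased off to about 8 N, possibly just short of fully down, then pressed again before it sprang up. |
| Yellow | 16–24 N | just over 0.5 s | |
| Green | 21–26 N | just over 0.5 s | |

I judged "fully down" from the force and the hard stop, since key travel cannot be read directly.

**Last checks:** In the final picture all four keys are up and the arm is clear, with nothing touching the tool (force readings under 1 N). I never pressed the red key. The tools and bottles show no visible movement. None of these checks failed or disagreed.

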